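Dock the spoon tray past its spring catch

ROBOT

A 6-joint arm with a two-finger parallel gripper is mounted at the origin on a cart in front of the work surface, level with it; the furniture and walls round the work are solid. World frame = base frame: x ahead of the robot, y to its left, z up, the work surface at z = 0. Lengths are in m, angles in degrees, forces in N, time in s.
With the tool pointing down it reaches from about 0.35 to 1 m from the base axis. Payload 7.1 kg.
Tool frame: the origin (TCP) lies midway between the tips of the shut fingers; the grasp point (between the pads) lies arm.grip_depth behind it (arm.grip_depth is the distance from the TCP to the grasp point, in m); z points along the fingers, y is the line along which they close (so a half turn about z gives the same grasp; the last joint's range is limited). The gripper opens to 85 mm and grips with 20 to 120 N. Pads are 22 mm wide; open, the fingers measure 114 mm over their backs; the gripper's body (76 mm by 85 mm) begins 54 mm behind the grasp point. The pads swing forward as they close: fully open they stand 13 mm farther back than shut.
Start: joints at [-1.089, 24.242, 93.386, -0, 62.372, -1.089], TCP at [0.625, 0, 0.231] pointing down, gripper open.
Joint ranges: [-172.04, 172.04], [-51.8, 120.97], [4.93, 147.93], [-75.15, 255.16], [6.16, 154.13], [-145.62, 145.62]. Speed limits (degrees/s): [136.94, 136.94, 172.46, 180, 180, 180].

INTERFACE

Orientations are given as a 3x3 rotation matrix whose columns are the frame's x, y, z axes.
In Python, from rig import arm, vision, workorder gives the robot as it stands.
- The arm moves only by the tool carry_out, never from a script. Its argument "steps" is a list that holds one entry, the list of rows, each a list of 5 numbers: the finger opening in m, from 0 to 0.0854, then the shift along the tool's x, y, z in m, then the turn about the tool's z in degrees. In form: [[[jaw, dx, dy, dz, yaw], ...]]. A call has 1 to 8 rows; each row is the pose to reach, as a shift and turn from the pose commanded when the call began, along the tool's axes at that moment; what a row does not reach only later rows make up. A row lasts 1/8 s, in which the tool goes at most 62.5 mm and 10.7 degrees, less where a joint would pass 70% of its speed; a pose out of reach is approached as far as the arm can. A call with a gripper value outside its range is refused whole. The fingers move at their own pace and stop on an object; "force" is the grip in N (left out, the last holds). Time passes only in rows, so rows that repeat a pose let the fingers close. It gives the time, the measured TCP pose, the force, the opening and the grip force at its end, in the units of the state.
- arm.read_state(): the state, without advancing time (a new reading comes with each control period).
- vision.snapshot(name): name is "scene" or "side" or "wrist"; returns a dict with "frame" (480x640x3 uint8, blue, green, red), "fx", "fy", "cx", "cy" (pixels), "distortion" ([k1, k2, p1, p2, k3] as OpenCV has them; the pictures are not rectified), "rvec" (rotation vector, rad) and "tvec" (3), from world to camera coordinates, as OpenCV has them; the wrist camera has in their place "T_tool_cam" (4x4, takes a point from camera to tool coordinates, whose origin is the TCP and whose axes are the flange's). Camera axes: x right, y down, z forward; pixel columns grow to the right and rows downward; lengths in m; the calibration is good to about 2 mm. A picture is of the moment at which its call begins: read the wrist's pose just before it. There is no depth.
- workorder.job_done(): hands the job in; it is judged then, once.
The state is a dict: "t": time; "qpos": joint angles; "joint_vel": joint speeds; "tau": joint torques, N m; "tcp_pos": TCP position; "ee_rot": TCP orientation; "force": force on the tool from outside, world axes, zero at the start; "wrist_torque": the same for the moment, N m; "finger_gap": finger opening in m; "grasp_force": force on a finger pad.
Only numpy, scipy, OpenCV 4.12 (cv2) and the standard library are available. Lean on these libraries where they do the work, as an engineer would, in place of code of your own. Each camera call takes 0.05 s, during which the arm holds its last target. There are 200 camera calls.

TASK

The shallow spoon tray sits in its metal dock in front of a spring catch. With the fingertips hold the catch bar down behind the tray, and keep it down while you push the tray, level and with its spoon in it, right over the catch teeth and home against the end stop; then let the bar spring up behind the tray and come clear. Only press and push, lift nothing, and leave the timer, food tin and salt shaker where they stand.

Things in the scene. Friction and masses are not known exactly. Their poses are not given: they have to be found in the camera images.
- dock: Metal dock fixed on the table, 250 x 128 x 48 mm, open towards the robot. Origin: at table height on its centre line, below the near face of the catch teeth. +x: way the tray is pushed, roughly away from the robot; z up. Runs from x = -150 to +100 mm. Tray rides on ledges at z = 26, between walls 116 apart (tops z = 38). Slot for the bar: y -35 to +35, x -150 to +12, its floor z = 4 mm.
- end_stop (a point): Centre of the end stop's rubber face, at dock x = +89, z = 36 mm (the stop wall's top is at z = 48 mm). A docked tray touches it: it then reaches from dock x = +9 to +89 mm, its origin at x = +49 mm.
- teeth (a point): Midpoint between the two square catch teeth, on their near face, at the height of their tops (dock x = 0, y = 0, z = 34 mm at rest: 8 mm above the ledges, blocking the tray). They stand on the bar and go down with it; each covers x 0 to 6 mm and 22 to 32 mm either side of the centre line. Between them is a flat track 44 mm wide.
- catch_bar (a joint): Flat steel spring bar in the slot, dock x -148 to +10 mm, 66 mm wide, flat top at z = 24.5 mm at rest. Value: how far it is pressed, 0 (up) to 0.014 m (stop). The whole bar sinks level wherever pressed and springs up when let go; 5 N starts it, 9 N reaches the stop. Pressed 0.009 m or more the teeth clear the tray. A fingertip can press it behind the tray and slide along it, pushing.
- press_end (a point): Point on top of the catch bar, on its centre line, 15 mm from its open end (dock x = -133 mm, where it has rubber ribs); goes down with the bar.
- tray: Loose grey open tray, 80 mm (its x, along the push) x 110 mm (y) x 28 mm high, walls 3 mm, 0.25 to 0.5 kg. Origin: centre of its underside; axes like the dock's. At the start it lies on the ledges, its front wall 2 to 20 mm short of the catch teeth.
- tray_spoon: Loose steel measuring spoon, 94 x 55 x 11 mm, lying in the tray, below its rim. Origin: centre of its underside.
- timer: Round cream kitchen timer, 61 mm across, 43 mm high, loose, beside the dock. Origin: centre of its underside. Must stay.
- food_tin: Food tin, 57 mm across, 72 mm high, loose, beside the dock. Origin: centre of its underside. Must stay.
- shaker: Salt shaker, 44 mm across, 90 mm high, loose, beside the dock. Origin: centre of its underside. Must stay.

How it is judged:
By the outcome, as a careful person would: the job done as asked, in the order asked, and still so for the second after the job is handed in, with the robot touching nothing.
It also fails if it takes over 37 s, if anything falls off the work surface, if the arm or the gripper's body presses on something with over 40 N, if the wrist force passes 120 N, or if a joint passes its speed limit or range.

## Working session

There is one attempt and no reset: what is moved stays moved. The work goes in short steps, Python scripts to look and compute and a tool call to move; the robot and the scene stay as the last step left them, time stands still between calls to the robot, and variables do not carry over. Pictures are saved under pics/ and viewed, at most 10 in all, crops included, and the job is handed in when it is done.

Besides the shell and the picture viewer there is one more tool, called after "Request:" as a command line: name --argument value ..., lists and objects as JSON in quotes. carry_out: Moves the arm, as the interface text tells. Its arguments: {"type":"object","properties":{"steps":{"type":"array","items":{"type":"array","items":{"type":"array","items":{"type":"number"}}}},"force":{"type":"number"}},"required":["steps"]}

```bash
mkdir -p pics; ls
python3 - <<'E'
from rig import arm, vision
import cv2,pickle
s=arm.read_state();print(s['tcp_pos'],s['ee_rot'],s['t'],s['finger_gap'],arm.grip_depth)
d={}
for n in("scene","side","wrist"):
    d[n]=vision.snapshot(n);cv2.imwrite(f"pics/{n}0.png",d[n]["frame"])
pickle.dump((s,d),open("snap0.pkl","wb"))
E
```

```text
pics
[6.24452011e-01 3.24341537e-05 2.30553093e-01] [[-5.37660081e-06  9.99998824e-01 -1.53373264e-03]
 [ 1.00000000e+00  5.41022612e-06  2.19196958e-05]
 [ 2.19279679e-05 -1.53373252e-03 -9.99998824e-01]] 0.0 0.08535681009048018 0.0187
```

View pics/scene0.png

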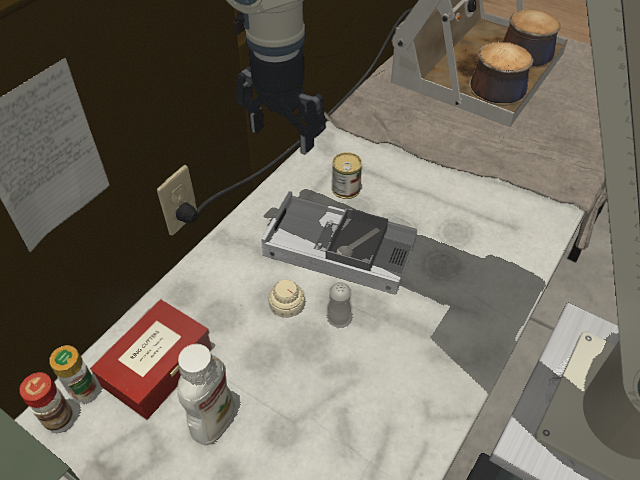

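View pics/wrist0.png

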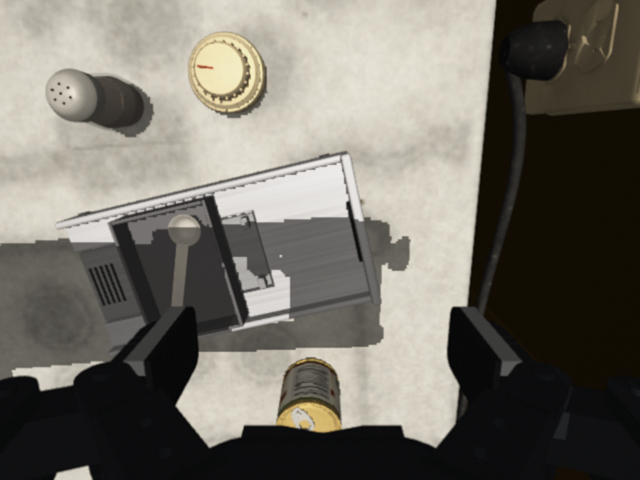

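The scene shows the dock with its open end toward the robot. In the wrist view (right = world +x, up = +y) the end stop is near (360,230), the tray spans about (110..245, 195..340), and the teeth are near (250,220) and (268,285). I'll enlarge this.

Run:
```python
import pickle,cv2
s,d=pickle.load(open("snap0.pkl","rb"))
f=d["wrist"]["frame"][140:355,40:420]
f=cv2.convertScaleAbs(f,alpha=1.3,beta=30)
cv2.imwrite("pics/w0c.png",cv2.resize(f,None,fx=2.1,fy=2.1,interpolation=cv2.INTER_CUBIC))
f=d["side"]["frame"];cv2.imwrite("pics/side0.png",f)
```

```text
(no output)
```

View pics/w0c.png

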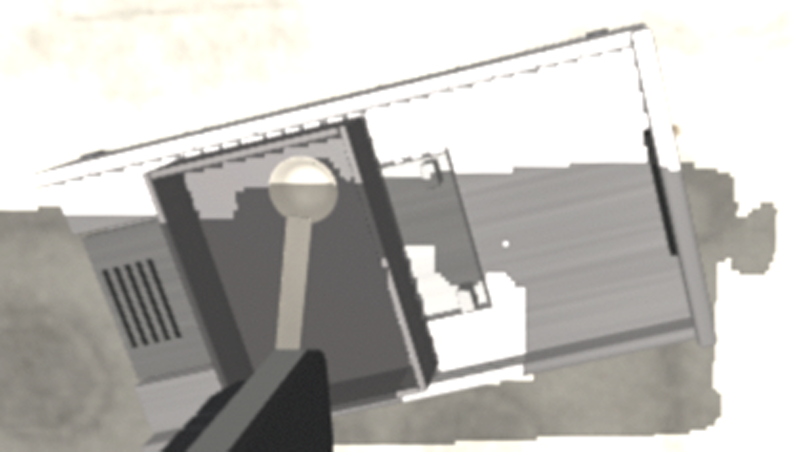

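View pics/side0.png

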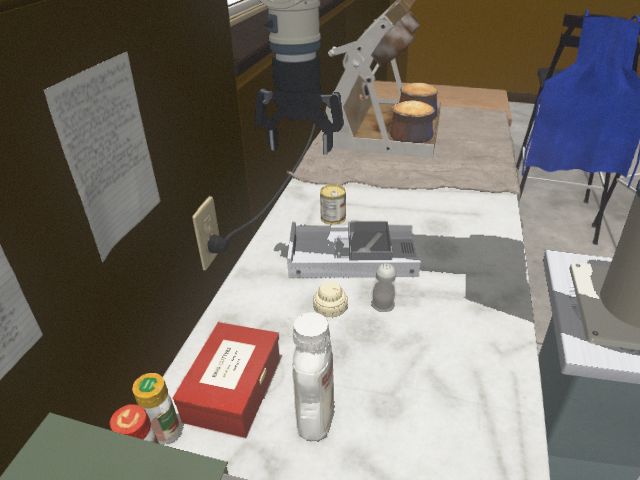

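The crop shows the bar's far corners at (447,150) and (490,305), its near corners at (84,236) and (137,384), and the ribs at (141,304). The end stop corners are at (652,27) and (713,343), and the tray rim corners at (148,175), (360,118) and (425,388). Next I fit the dock pose.

```bash
cat > h.py <<'E'
import numpy as np,cv2
from scipy.optimize import least_squares
def cam(s,w):
    T=np.eye(4);T[:3,:3]=s['ee_rot'];T[:3,3]=s['tcp_pos'];return T@np.array(w["T_tool_cam"])
def K(w): return np.array([[w["fx"],0,w["cx"]],[0,w["fy"],w["cy"]],[0,0,1]])
def hit(s,w,px,z):
    T=cam(s,w);u=cv2.undistortPoints(np.array([[px]],float),K(w),np.array(w["distortion"]))[0,0]
    r=T[:3,:3]@[u[0],u[1],1];return T[:3,3]+r*(z-T[2,3])/r[2]
def d2w(p,q):
    c,n=np.cos(p[2]),np.sin(p[2]);return np.array([p[0]+c*q[0]-n*q[1],p[1]+n*q[0]+c*q[1]])
def w2d(p,q):
    c,n=np.cos(p[2]),np.sin(p[2]);a,b=q[0]-p[0],q[1]-p[1];return np.array([c*a+n*b,-n*a+c*b])
def fit(P):  # list of (world xyz hit, dock xy)
    r=least_squares(lambda p:np.concatenate([d2w(p,q)-h[:2] for h,q in P]),[.6,0,0],loss='soft_l1',f_scale=.003)
    return r.x,r.fun.reshape(-1,2)
E
python3 - <<'E'
import pickle;from h import *
s,d=pickle.load(open("snap0.pkl","rb"));w=d["wrist"]
c=lambda u,v:(40+u/2.1,140+v/2.1)
L=[((652,27),.1,.064,.048),((713,343),.1,-.064,.048),((447,150),.01,.033,.0245),((490,305),.01,-.033,.0245),((84,236),-.148,.033,.0245),((137,384),-.148,-.033,.0245),((141,304),-.133,0,.0245),((40,172),-.15,.064,.038)]
p,r=fit([(hit(s,w,c(*a),z),(x,y)) for a,x,y,z in L])
print(p,np.degrees(p[2]));print((r*1e3).round(1))
for a in((148,175),(360,118),(425,388)):print("tray",w2d(p,hit(s,w,c(*a),.054)).round(4))
for n,px,z in(("shaker",(73,92),.09),("timer",(222,70),.043),("tin",(309,417),.072)):
  h=hit(s,w,px,z);print(n,h.round(3),w2d(p,h).round(3))
print("press",d2w(p,(-.125,0)),d2w(p,(.0,0)))
pickle.dump(p,open("p.pkl","wb"))
E
```

```text
[ 0.56150664 -0.03466235  0.22939714] 13.143487967323225
[[ 0.3  0. ]
 [ 2.9 -1.3]
 [-0.  -0.9]
 [-0.3  1.3]
 [-1.3 -0.6]
 [ 0.7  2.2]
 [ 1.   0.7]
 [-5.  -0.9]]
tray [-0.0949  0.0544]
tray [-0.0114  0.0568]
tray [-0.018  -0.0524]
shaker [0.462 0.091 0.09 ] [-0.068  0.145]
timer [0.549 0.11  0.043] [0.02  0.144]
tin [ 0.611 -0.166  0.072] [ 0.019 -0.139]
press [ 0.43978119 -0.06308617] [ 0.56150664 -0.03466235]
```

Request:
carry_out --steps '[[[0.004,-0.008,-0.023,0.014,9.6],[0.004,-0.016,-0.045,0.028,19.2],[0.004,-0.024,-0.068,0.041,28.8],[0.004,-0.031,-0.091,0.055,38.4],[0.004,-0.039,-0.114,0.069,48.0],[0.004,-0.047,-0.136,0.083,57.6],[0.004,-0.055,-0.159,0.096,67.3],[0.004,-0.0624,-0.182,0.11,76.9]]]' --force 20

```text
t: 1.15
tcp_pos: [0.4422, -0.0626, 0.1209]
ee_rot: [[0.975, 0.221, 0.0], [0.221, -0.975, -0.0], [0.0, 0.0, -1.0]]
force: [0.3, 0.7, -0.3]
finger_gap: 0.0042
grasp_force: 0.0
```

Run:
```python
from rig import arm, vision
import cv2,pickle
from h import *
s=arm.read_state();w=vision.snapshot("wrist")
p=pickle.load(open("p.pkl","rb"))
print(s['t'],s['tcp_pos'],w2d(p,s['tcp_pos']),s['finger_gap'],s['force'],np.degrees(np.arctan2(s['ee_rot'][1][0],s['ee_rot'][0][0])))
pickle.dump((s,w),open("snap1.pkl","wb"))
cv2.imwrite("pics/w1.png",w["frame"])
```

```text
1.15 [ 0.44220859 -0.06260509  0.12092941] [-1.22526793e-01 -8.34937232e-05] 0.004224545334896964 [ 0.25871524  0.6678911  -0.27671761] 12.782142661744105
```

View pics/w1.png

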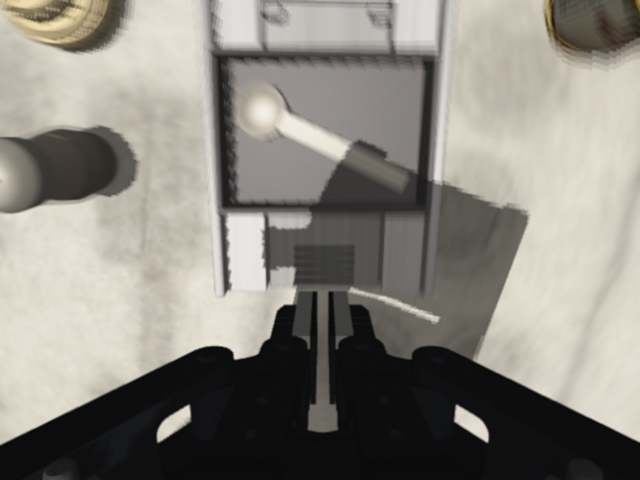

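The close view shows the bar, with its far corners at about (262,2) and (394,2) and its edges at (267,250) and (383,250). The dock's near corners are at (217,294) and (434,294), the ribs at (324,265), and the tray's rear rim runs along row 211 from 219 to 427.

Run:
```python
import pickle;from h import *
s,w=pickle.load(open("snap1.pkl","rb"));p0=pickle.load(open("p.pkl","rb"))
L=[((262,2),.01,.033,.0245),((394,2),.01,-.033,.0245),((217,294),-.15,.064,.038),((434,294),-.15,-.064,.038),((324,265),-.133,0,.0245)]
p,r=fit([(hit(s,w,a,z),(x,y)) for a,x,y,z in L])
print(p,np.degrees(p[2]));print((r*1e3).round(1))
print(w2d(p,s['tcp_pos']).round(4))
for a,z in(((219,211),.054),((427,211),.054),((217,52),.054),((437,55),.054),((267,250),.0245),((383,250),.0245)):print(a,w2d(p,hit(s,w,a,z)).round(4),w2d(p0,hit(s,w,a,z)).round(4))
for n,px,z in(("shaker",(0,178),.09),("tin",(600,0),.072)):print(n,w2d(p,hit(s,w,px,z)).round(3))
pickle.dump(p,open("p1.pkl","wb"))
```

```text
[ 0.56013803 -0.03763366  0.21592557] 12.371624113913489
[[ 2.3 -0.2]
 [ 1.5  1.5]
 [-2.7  1. ]
 [-3.  -1.8]
 [ 1.  -0.5]]
[-0.1205  0.0009]
(219, 211) [-0.0959  0.0545] [-0.0971  0.0532]
(427, 211) [-0.0951 -0.0513] [-0.0978 -0.0526]
(217, 52) [-0.0211  0.0513] [-0.0224  0.049 ]
(437, 55) [-0.0216 -0.0507] [-0.0243 -0.053 ]
(267, 250) [-0.1248  0.0347] [-0.1263  0.0338]
(383, 250) [-0.1243 -0.0343] [-0.1267 -0.0352]
shaker [-0.076  0.136]
tin [-0.003 -0.112]
```

Request:
carry_out --steps '[[[0.004,0,0,0.04,0],[0.004,0,0,0.075,0],[0.004,0,0,0.09,0],[0.004,0,0,0.099,0],[0.004,0,0,0.105,0],[0.004,0,0,0.108,0],[0.004,0,0,0.11,0],[0.004,0,0,0.11,0]]]'

```text
t: 2.2
tcp_pos: [0.4429, -0.0623, 0.0123]
ee_rot: [[0.974, 0.227, -0.0], [0.227, -0.974, 0.0], [-0.0, -0.0, -1.0]]
force: [-4.0, 1.2, 7.7]
finger_gap: 0.0041
grasp_force: 4.3
```

Request:
carry_out --steps '[[[0.004,0.0,0,0.001,0],[0.004,0.006,0,0.001,0],[0.004,0.011,0,0.001,0],[0.004,0.016,0,0.001,0],[0.004,0.022,0,0.001,0],[0.004,0.028,0,0.001,0],[0.004,0.034,0,0.001,0],[0.004,0.04,0,0.001,0]]]'

```text
t: 3.2
tcp_pos: [0.4794, -0.0532, 0.011]
ee_rot: [[0.974, 0.227, -0.005], [0.227, -0.974, 0.0], [-0.005, -0.001, -1.0]]
force: [-8.8, -1.8, 11.0]
finger_gap: 0.0039
grasp_force: 4.5
```

Run:
```python
from rig import arm, vision
import cv2,pickle
from h import *
s=arm.read_state();w=vision.snapshot("wrist")
print(s['force'],[w2d(pickle.load(open(f,"rb")),s['tcp_pos']).round(4) for f in("p.pkl","p1.pkl")])
a=vision.snapshot("side")["frame"][200:300,260:440]
b=w["frame"]
o=np.vstack([cv2.resize(b,(720,540))[:300],cv2.resize(a,(720,300))[:300,:]])
cv2.imwrite("pics/w2.png",o)
```

```text
[-8.82388622 -1.75566932 10.97863932] [array([-0.0842,  0.0006]), array([-0.0822,  0.0021])]
```

View pics/w2.png

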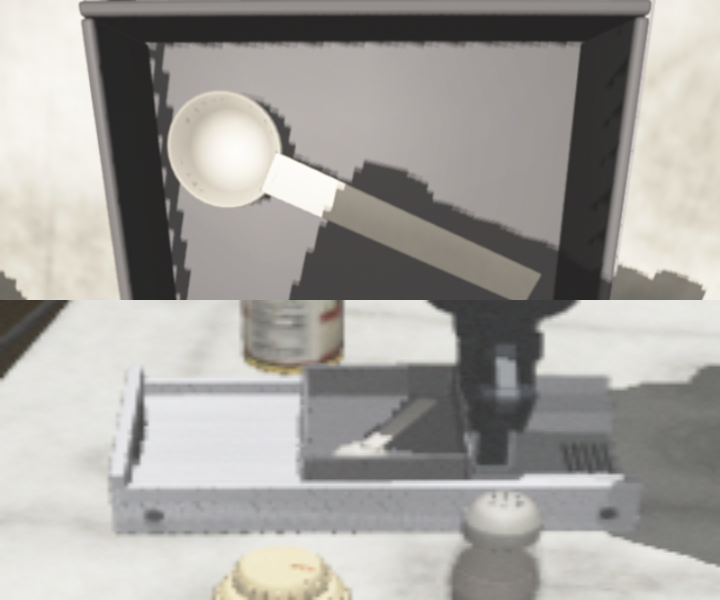

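The tray is moving level over the pressed bar. Its spoon is still in it, and it now spans roughly side-crop x 300–465, past the teeth.

Request:
carry_out --steps '[[[0.004,0.007,0,0,0],[0.004,0.014,0,0,0],[0.004,0.021,0,0,0],[0.004,0.028,0.001,0,0],[0.004,0.035,0.001,0,0],[0.004,0.042,0.001,0,0],[0.004,0.049,0.001,0,0],[0.004,0.055,0.001,0,0]]]'

```text
t: 4.3
tcp_pos: [0.5337, -0.0418, 0.0111]
ee_rot: [[0.974, 0.227, -0.004], [0.227, -0.974, 0.0], [-0.004, -0.001, -1.0]]
force: [-8.1, -0.7, 8.0]
finger_gap: 0.004
grasp_force: 4.5
```

Request:
carry_out --steps '[[[0.004,0.004,0,0,0],[0.004,0.008,0,0,0],[0.004,0.012,0,0,0],[0.004,0.015,0,0,0],[0.004,0.018,0,0,0],[0.004,0.02,0,0,0]]]'

```text
t: 5.05
tcp_pos: [0.5532, -0.0374, 0.0112]
ee_rot: [[0.974, 0.227, -0.004], [0.227, -0.974, -0.0], [-0.004, -0.001, -1.0]]
force: [-8.5, -1.0, 8.7]
finger_gap: 0.0037
grasp_force: 4.5
```

Request:
carry_out --steps '[[[0.004,0.0015,0,0,0],[0.004,0.003,0,0,0],[0.004,0.004,0,0,0],[0.004,0.005,0,0,0],[0.004,0.005,0,0,0]]]'

```text
t: 5.68
tcp_pos: [0.558, -0.0363, 0.0112]
ee_rot: [[0.974, 0.227, -0.004], [0.227, -0.974, -0.0], [-0.004, -0.001, -1.0]]
force: [-8.1, -1.7, 8.5]
finger_gap: 0.0033
grasp_force: 4.5
```

Run:
```python
from rig import arm, vision
import cv2,pickle
from h import *
s=arm.read_state();w=vision.snapshot("wrist")
print(s['force'],[w2d(pickle.load(open(f,"rb")),s['tcp_pos']).round(4) for f in("p.pkl","p1.pkl")])
a=vision.snapshot("side")["frame"][200:300,260:440]
o=np.vstack([cv2.resize(w["frame"],(720,540))[:300],cv2.resize(a,(720,300))])
cv2.imwrite("pics/w3.png",o)
```

```text
[-8.14349681 -1.74045154  8.47771934] [array([-0.0038, -0.0008]), array([-0.0018,  0.0018])]
```

View pics/w3.png

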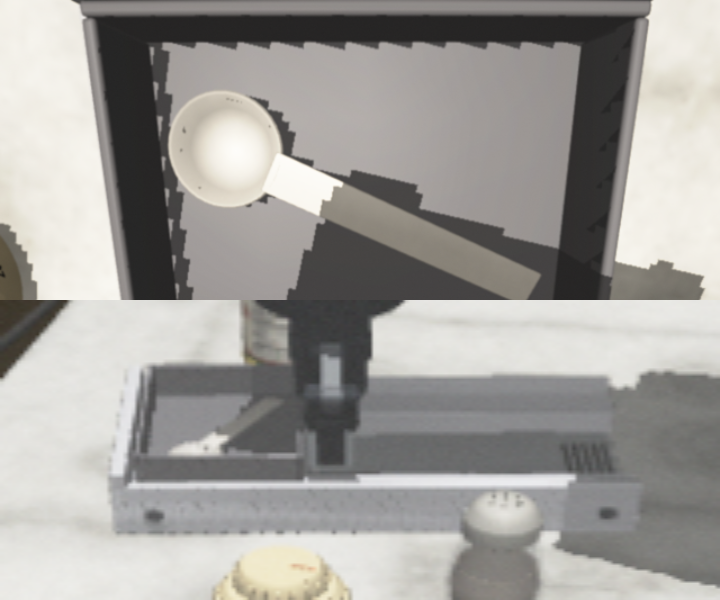

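The tray is almost against the stop, with a small gap left. I'll creep on until the force rises.

Request:
carry_out --steps '[[[0.004,0.001,0,0,0],[0.004,0.002,0,0,0],[0.004,0.002,0,0,0]]]'

```text
t: 6.15
tcp_pos: [0.558, -0.0362, 0.011]
ee_rot: [[0.974, 0.227, -0.008], [0.227, -0.974, -0.0], [-0.008, -0.001, -1.0]]
force: [-14.2, -4.7, 13.3]
finger_gap: 0.004
grasp_force: 4.5
```

Request:
carry_out --steps '[[[0.004,0.001,0,0,0],[0.004,0.002,0,0,0],[0.004,0.002,0,0,0]]]'

```text
t: 6.52
tcp_pos: [0.5581, -0.0361, 0.0107]
ee_rot: [[0.974, 0.228, -0.011], [0.228, -0.974, -0.001], [-0.011, -0.002, -1.0]]
force: [-19.4, -8.1, 16.2]
finger_gap: 0.0039
grasp_force: 4.5
```

Home: the force climbs and the TCP has stopped. Now I ease off the push and rise.

Request:
carry_out --steps '[[[0.004,-0.002,0,0,0],[0.004,-0.004,0,0,0],[0.004,-0.0055,0,0,0],[0.004,-0.006,0,0,0],[0.004,-0.006,0,-0.004,0],[0.004,-0.006,0,-0.009,0],[0.004,-0.006,0,-0.016,0],[0.004,-0.006,0,-0.03,0]]]'

```text
t: 7.52
tcp_pos: [0.5585, -0.0366, 0.0412]
ee_rot: [[0.974, 0.227, 0.001], [0.227, -0.974, -0.0], [0.001, 0.0, -1.0]]
force: [0.2, -0.9, 0.9]
finger_gap: 0.0043
grasp_force: 0.0
```

Request:
carry_out --steps '[[[0.004,0,0,-0.02,0],[0.004,0,0,-0.05,0],[0.004,-0.02,0,-0.09,0],[0.004,-0.05,0,-0.12,0],[0.004,-0.08,0,-0.13,0],[0.004,-0.09,0,-0.13,0],[0.004,-0.09,0,-0.13,0]]]'

```text
t: 8.4
tcp_pos: [0.4706, -0.0571, 0.1706]
ee_rot: [[0.974, 0.226, 0.001], [0.226, -0.974, -0.0], [0.001, 0.0, -1.0]]
force: [0.0, 0.0, -0.4]
finger_gap: 0.004
grasp_force: 0.0
```

Run:
```python
from rig import arm, vision
import cv2
s=arm.read_state();print(s['t'],s['force'])
w=vision.snapshot("wrist")["frame"]
a=vision.snapshot("side")["frame"][190:320,260:440]
cv2.imwrite("pics/w4.png",np.vstack([w[:310],cv2.resize(a,(640,290))]) if 0 else cv2.vconcat([w[:300],cv2.resize(a,(640,300))]))
```

```text
8.4 [ 0.02250911  0.01570422 -0.35924548]
```

View pics/w4.png

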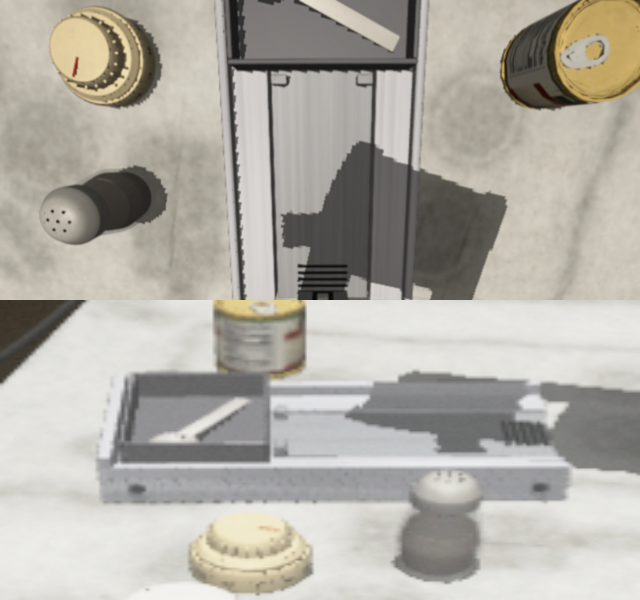

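The tray is home with its spoon in it. The teeth are up just behind it at (281,80) and (364,80), the neighbouring objects haven't moved, and the arm is clear.

```bash
python3 -c "
from rig import workorder;print(workorder.job_done())"
```

```text
the job is handed in; nothing more can be done
None
```

The tray went over the held-down catch teeth and home against the end stop with its spoon in it. The bar sprang up behind it, the arm came clear, and the job was handed in at about 8.4 s; no verdict came back.

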